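# Walk a seized autosampler lift carriage down its posts with a mallet

### The arm

A 6-joint arm with a two-finger parallel gripper is mounted at the origin on the work surface. World frame = base frame: x ahead of the robot, y to its left, z up, the work surface at z = 0. Lengths are in m, angles in degrees, forces in N, time in s.
With the tool pointing down it reaches from about 0.3 to 0.75 m from the base axis. Payload 8.5 kg.
Tool frame: the origin (TCP) lies at the very end of the fingers, on their centre line; the grasp point (between the pads) lies 19 mm behind it (env.pinch_z is the distance from the TCP to the grasp point, in m); z points along the fingers, y is the line along which they close (so a half turn about z gives the same grasp; the last joint's range is limited). The gripper opens to 85 mm and grips with 20 to 120 N. Pads are 22 mm wide; open, the fingers measure 114 mm over their backs; the gripper's body (76 mm by 85 mm) begins 54 mm behind the grasp point. The pads swing forward as they close: fully open they stand 13 mm farther back than shut.
Start: joints at [53.669, 21.807, 74.336, -0, 83.858, -12.336], TCP at [0.224, 0.502, 0.231] pointing down, gripper open.
Joint ranges: [-178.18, 178.18], [-50.72, 133.34], [12.68, 142.11], [-81.47, 261.47], [9.98, 163.14], [-165.26, 165.26]. Speed limits (degrees/s): [136.94, 136.94, 180, 180, 180, 180].

### API

Orientations are given as a 3x3 rotation matrix whose columns are the frame's x, y, z axes.
In Python, from rig import env, viewer gives the robot as it stands.
- The arm moves only by the tool drive_tool, never from a script. Its argument "series" is a list of rows, each a list of 3 entries, a list of its own where there are three numbers: the shift along the tool's x, y, z in m, then the turn about the tool's z in degrees, then the finger opening in m, from 0 to 0.0854. A call has 1 to 20 rows; each row is the pose to reach, as a shift and turn from the pose commanded when the call began, along the tool's axes at that moment; what a row does not reach only later rows make up. A row lasts 1/10 s, in which the tool goes at most 50 mm and 8.59 degrees, less where a joint would pass 70% of its speed; a pose out of reach is approached as far as the arm can. A call with a gripper value outside its range is refused whole. The fingers move at their own pace and stop on an object; "newtons" is the grip in N (left out, the last holds). Time passes only in rows, so rows that repeat a pose let the fingers close. It gives the time, the measured TCP pose, the force, the opening and the grip force at its end, in the units of the state.
- env.observe(): the state, without advancing time (a new reading comes with each control period).
- viewer.get_image(name): name is "scene" or "top" or "wrist"; returns a dict with "img" (480x640x3 uint8, red, green, blue), "depth" (480x640 float32, m along the optical axis (not along the pixel's ray), 0 where there is no reading), "camera_matrix" (3x3 intrinsics, pixels), "rvec" (rotation vector, rad) and "tvec" (3), from world to camera coordinates, as OpenCV has them. Camera axes: x right, y down, z forward; pixel columns grow to the right and rows downward; lengths in m; the calibration is good to about 2 mm. A picture is of the moment at which its call begins.
- env.close_job(): hands the job in; it is judged then, once.
The state is a dict: "time_s": time; "q": joint angles; "qvel": joint speeds; "joint_efforts": joint torques, N m; "position": TCP position; "tool_rot": TCP orientation; "ft_force": force on the tool from outside, world axes, zero at the start; "wrist_torque": the same for the moment, N m; "grip_width": finger opening in m; "gripper_force": force on a finger pad.
Only numpy, scipy, OpenCV 4.12 (cv2) and the standard library are available. Lean on these libraries where they do the work, as an engineer would, in place of code of your own. Each camera call takes 0.05 s, during which the arm holds its last target. There are 200 camera calls.

### The job

The cream carriage of the small lift frame has seized high up on its two guide posts. Pick up the orange-faced mallet by its handle and free the carriage with light downward taps (no harder than about 15 N) on its two blue pads, left and right in turn so that it does not bind, until it rests level on both black rubber bumpers. Touch the carriage with the mallet only, then stand the mallet back upright on the green mat, let go, and leave everything else where it is.

Things in the scene. Friction and masses are not known exactly. Their poses are not given: they have to be found in the camera images.
- frame: Lift frame, fixed: aluminium base 115 x 225 x 14 mm (x by y), origin under its centre. Steel guide posts, 14 mm thick, 125 mm tall, at x +30, y +75 (left) and -75 mm (right), each with a black rubber bumper round its foot, top 44 mm above the bench. The blue pads are at x -22, y +75 and -75 mm, beside the posts. Yaw 0: pads on the robot's side, left end at +y
- carriage: Cream carriage plate 95 x 190 x 18 mm riding on both posts; origin at its underside on the left post, z up. An end slips down under about 10 N on its pad when level, plus 4 N per mm that it is lower than the other end (less if higher), and stays where left; from 19 N the whole carriage is forced along crooked. The bumpers are soft rubber: they give about 0.1 mm per N
- pad_left (a point): Centre of the top of the left (+y of the frame) blue tapping pad, 30 x 30 mm, standing 14 mm above the carriage plate. Height above the bench: 83 mm with this end at its highest, 76 mm when it rests on its bumper; at the start 0 to 2 mm of these 7 mm are already done, differently at each end
- pad_right (a point): Centre of the top face of the right (-y of the frame) blue tapping pad; otherwise like the left one
- mallet_grip (a point): Where to grip the mallet: mid-height of its handle, 50 mm from the head's axis. Mallet (250 g) stands on one face of its head: head 36 x 36 mm, 68 mm tall, orange faces above and below; black level handle 16 mm wide, 24 mm high, from 16 to 131 mm behind the head's axis, 34 mm above the lower face. Axes: x along the handle towards the head, z up
- mallet_face (a point): Centre of the lower striking face of the mallet's head (36 x 36 mm), 50 mm ahead (+x) of and 34 mm below mallet_grip; axes as there
- mat: Green mat, fixed, 200 x 120 x 4 mm (x by y), origin at the centre of its underside; at the start the mallet's head stands 30 to 50 mm ahead (+x) of its centre with the handle along its -x
- driver: Bystander: screwdriver, 170 mm, lying between frame and mat
- vial: Bystander: small amber vial with a blue cap, 22 mm thick, 42 mm tall
- bushing: Bystander: spare brass bushing, 28 mm thick, 22 mm tall
- solvent1: Bystander: small glass solvent bottle with a blue cap, 56 mm thick, 100 mm tall
- solvent2: Bystander: a second such bottle

How it is judged (in metres and radians):
On the way, in this order (a step that is already met when the one before it is completed fails the run):
1. the mallet is held clear of its mat (height (world z) of mallet_face above 0.03 m and contact force between the fingers and mallet above 0.5 N), for 0.1 s.
2. both ends of the carriage have been brought down on their bumpers (z of each of pad_left, pad_right in the frame of frame below 0.0775 m), for 0.1 s.
At the end, for the whole second after the job is handed in: both ends of the carriage are within 1.5 mm of resting on their bumpers (pad tops below 77.5 mm), and the mallet stands upright on its lower face (within 0.1 rad), the middle of its face on the mat, at rest and let go (all of step 2 and x of mallet_face in the frame of mat between -0.1 and 0.1 m and y of mallet_face in the frame of mat between -0.06 and 0.06 m and height (world z) of mallet_face below 0.008 m and angle between mallet_face's own z axis and vertical below 0.1 rad and linear speed of mallet below 0.02 m/s and contact force between the fingers and mallet below 0.1 N); the robot touches nothing.
It fails at once if the carriage is struck or pressed with more than 18 N (contact force between mallet and carriage above 18 N).
It fails at once if the gripper or arm touches the carriage (contact force between any of the fingers, the arm and carriage above 1 N).
It fails at once if a bystander is moved by more than 15 mm (distance of any of driver, vial, bushing, solvent1, solvent2 from where it was at the start of the episode above 0.015 m).
It also fails if it takes over 64 s, if anything falls off the work surface, if the arm or the gripper's body presses on something with over 40 N, if the wrist force passes 120 N, or if a joint passes its speed limit or range.

## Working session

There is one attempt and no reset: what is moved stays moved. The work goes in short steps, Python scripts to look and compute and a tool call to move; the robot and the scene stay as the last step left them, time stands still between calls to the robot, and variables do not carry over. Pictures are saved under pics/ and viewed, at most 10 in all, crops included, and the job is handed in when it is done.

Besides the shell and the picture viewer there is one more tool, called after "Request:" by a JSON object that holds its "method" and its "body". drive_tool: Moves the arm, as the interface text tells. Its arguments: {"type":"object","properties":{"series":{"type":"array"},"newtons":{"type":"number"}},"required":["series"]}

```bash
mkdir -p pics; ls; cat > h.py <<'E'
import numpy as np, cv2
from rig import env, viewer
def grab(n):
    d=viewer.get_image(n); np.savez(f'pics/{n}.npz',**d); return d
def back(d,u,v,z=None):
    """pixel -> world via depth; if z given, intersect with plane z"""
    K=d['camera_matrix'];R=cv2.Rodrigues(d['rvec'])[0];t=np.array(d['tvec']).ravel()
    r=np.linalg.inv(K)@[u,v,1.]
    C=-R.T@t; w=R.T@r
    if z is None:
        s=np.median(d['depth'][int(v)-1:int(v)+2,int(u)-1:int(u)+2])
    else: s=(z-C[2])/w[2]
    return C+s*w
def proj(d,P):
    return cv2.projectPoints(np.array(P,float).reshape(-1,1,3),d['rvec'],d['tvec'],d['camera_matrix'],None)[0].reshape(-1,2)
def save(d,name): cv2.imwrite(f'pics/{name}.png',d['img'][:,:,::-1])
E
python3 - <<'E'
from h import *
o=env.observe(); print(o['time_s'],o['position'],np.round(o['tool_rot'],3),o['ft_force'],env.pinch_z)
a=grab('top');b=grab('scene')
save(a,'top0');save(b,'scene0')
for d in(a,b):print(-cv2.Rodrigues(d['rvec'])[0].T@np.array(d['tvec']).ravel(),d['camera_matrix'][0,0])
E
```

```text
pics
0.0 [0.22348264 0.50223026 0.23072004] [[-0.914  0.407 -0.001]
 [ 0.407  0.914 -0.001]
 [ 0.    -0.001 -1.   ]] [ 0.7055159  -0.41409608 -0.48833642] 0.0187
[0.48932879 0.00894538 1.2003376 ] 471.45166171923205
[1.15415468 0.31813265 0.69927501] 459.07842626885656
```

View pics/top0.png

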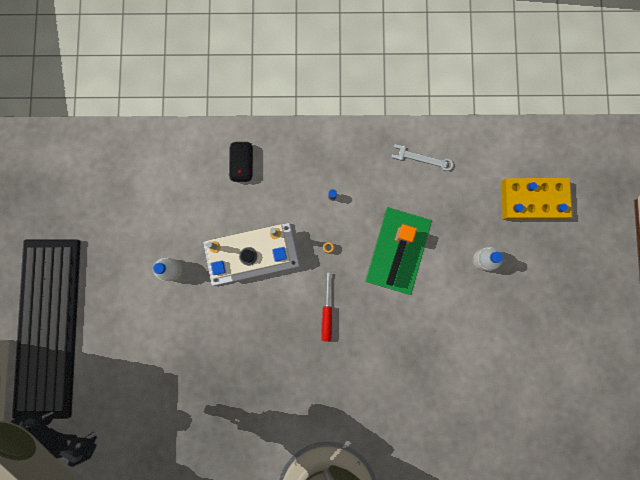

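View pics/scene0.png

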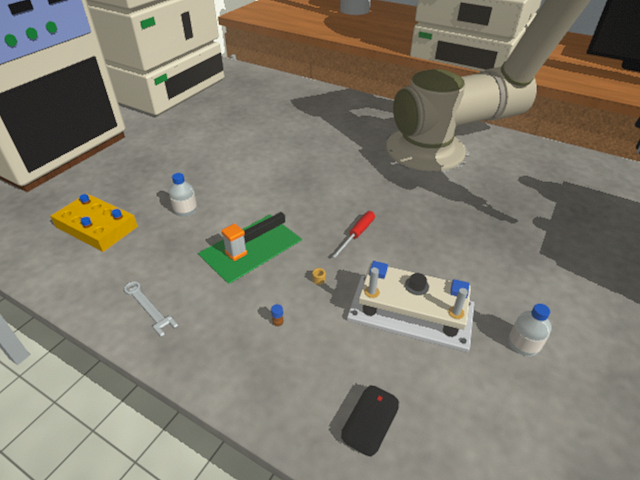

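The top view shows the frame near (250,253), with blue pads at (218,268) and (280,254). The mat is at (399,251), the mallet head at (406,233) and its handle end at (391,282). The scene view shows the same objects. Next I'll enlarge crops from both views.

```bash
python3 - <<'E'
from h import *
a=np.load('pics/top.npz');b=np.load('pics/scene.npz')
def crop(d,x,y,w,h,k): return cv2.resize(d['img'][y:y+h,x:x+w,::-1],None,fx=k,fy=k,interpolation=cv2.INTER_CUBIC)
cv2.imwrite('pics/c1.png',np.vstack([np.hstack([crop(a,200,215,100,75,4),crop(a,360,205,100,75,4)]),np.hstack([crop(b,340,250,140,100,2.857)[:285,:400],crop(b,195,200,140,100,2.857)[:285,:400]])]))
def blobs(d,name,m,amin):
    n,l,s,c=cv2.connectedComponentsWithStats(m.astype(np.uint8))
    for i in range(1,n):
        if s[i,4]>amin: print(name,c[i].round(1),s[i].tolist(),cv2.minAreaRect(np.argwhere(l==i)[:,::-1].astype(np.float32)))
for nm,d in(('top',a),('scene',b)):
    h,s,v=cv2.split(cv2.cvtColor(d['img'],cv2.COLOR_RGB2HSV))
    blobs(d,nm+' blue',(h>100)&(h<125)&(s>170)&(v>70),20)
    blobs(d,nm+' orange',(h>5)&(h<16)&(s>200)&(v>150),20)
    blobs(d,nm+' green',(h>50)&(h<80)&(s>150),800)
E
```

```text
top blue [532.4 185.8] [529, 182, 8, 8, 49] ((532.5, 185.5), (7.0, 7.0), 90.0)
top blue [332.3 193.4] [329, 190, 8, 8, 51] ((332.5, 193.5), (7.0, 7.0), 90.0)
top blue [518.9 207.2] [515, 204, 9, 7, 50] ((519.0, 207.0), (6.0, 8.0), 90.0)
top blue [562.8 207.1] [559, 204, 9, 7, 50] ((563.0, 207.0), (6.0, 8.0), 90.0)
top blue [279.2 253.7] [273, 247, 13, 14, 134] ((279.2499694824219, 253.75), (11.7669677734375, 11.178619384765625), 78.69007110595703)
top blue [496.2 256.8] [491, 252, 11, 11, 99] ((496.0, 257.0), (10.0, 10.0), 90.0)
top blue [217.8 267.4] [212, 261, 13, 14, 138] ((217.86538696289062, 267.32696533203125), (11.570852279663086, 11.7669677734375), 78.69007110595703)
top blue [159.  267.9] [154, 263, 11, 11, 93] ((159.0, 268.0), (10.0, 10.0), 90.0)
top orange [407.7 232.4] [399, 225, 17, 17, 99] ((407.10552978515625, 232.98165893554688), (14.367395401000977, 14.271612167358398), 16.699243545532227)
top green [397.7 251.4] [366, 208, 65, 87, 2914] ((398.431640625, 250.69073486328125), (46.30931091308594, 77.37598419189453), 16.144338607788086)
scene blue [177.9 178.2] [173, 17
[... 714 characters left out ...]
0859375)
scene blue [276.9 310.3] [272, 305, 10, 13, 98] ((276.5, 311.0), (12.0, 9.0), 90.0)
scene blue [541.7 311. ] [534, 304, 16, 16, 173] ((541.8500366210938, 311.0500183105469), (16.443843841552734, 13.597793579101562), 71.56505584716797)
scene orange [232.1 231.5] [222, 224, 22, 17, 201] ((232.6000213623047, 231.7000274658203), (13.416407585144043, 19.230182647705078), 63.43495178222656)
scene orange [238.7 255.7] [230, 251, 17, 10, 44] ((238.6000213623047, 255.8000030517578), (5.059643268585205, 17.076295852661133), 71.56504821777344)
scene green [250.3 253.2] [199, 225, 102, 58, 2134] ((249.3676300048828, 246.2794189453125), (41.331153869628906, 94.32422637939453), 59.03623962402344)
```

View pics/c1.png

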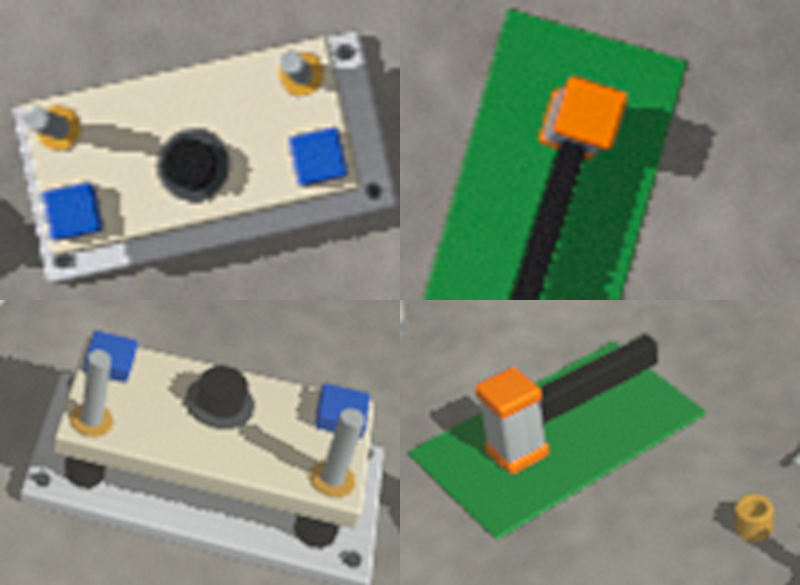

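The crop shows the mallet's top face centred near (407.5,233.2) in the top view and (233.2,231) in the scene view. The pads are at top (218,267.4)/(279.4,254) and scene (460.8,283.6)/(379.6,265). The mallet handle runs down-left in the top view.

```bash
python3 - <<'E'
from h import *
a=np.load('pics/top.npz');b=np.load('pics/scene.npz')
def P(d): return d['camera_matrix']@np.c_[cv2.Rodrigues(d['rvec'])[0],np.array(d['tvec']).ravel()]
def tri(p,q):
    X=cv2.triangulatePoints(P(a),P(b),np.array(p,float),np.array(q,float)).ravel();X=X[:3]/X[3];return X
for n,p,q,z in(('head',(407.4,233.2),(233.2,231),.072),('padL',(217.8,267.3),(460.6,283.8),.082),('padR',(279.2,253.7),(379.8,265.3),.082)):
    print(n,'tri',tri(p,q).round(4),'topdepth',back(a,*p).round(4),'scndepth',back(b,*q).round(4),'plane',back(a,*p,z).round(4))
# handle via depth in top view
d=a['depth'];h,w=d.shape
pts=[]
for v in range(225,295):
  for u in range(380,415):
    X=back(a,u,v)
    if .025<X[2]<.06 and a['img'][v,u].max()<70: pts.append(X)
pts=np.array(pts);print(len(pts),np.median(pts[:,2]))
c=pts.mean(0);_,_,V=np.linalg.svd((pts-c)[:,:2]);print('handle c',c,'dir',V[0],np.degrees(np.arctan2(V[0][1],V[0][0])), 'extent',np.percentile((pts-c)[:,:2]@V[0],[0,100]))
for u,v in((390.5,251),(360+285/4,205+65/4),(360+112/4,205+8/4)): pass
hh,s,vv=cv2.split(cv2.cvtColor(a['img'],cv2.COLOR_RGB2HSV))
m=((hh>50)&(hh<80)&(s>150)).astype(np.uint8);cs=max(cv2.findContours(m,0,2)[0],key=cv2.contourArea)
r=cv2.minAreaRect(cs);q=np.array([back(a,*x,.004) for x in cv2.boxPoints(r)]);print('mat',q.mean(0),q[:,:2].round(4).tolist())
for n,p in(('driver tip',(330,275)),('driver end',(327,340)),('bushing',(328,247)),('vial',(333,194)),('s1',(165,268)),('s2',(487,259))):print(n,back(a,*p).round(3))
E
```

```text
head tri [ 0.6266 -0.1952  0.0663] topdepth [ 0.6264 -0.1948  0.074 ] scndepth [ 0.6292 -0.1911  0.0699] plane [ 0.6266 -0.1952  0.072 ]
padL tri [0.5443 0.2588 0.0836] topdepth [0.5448 0.2583 0.0807] scndepth [0.5392 0.2594 0.0791] plane [0.5447 0.258  0.082 ]
padR tri [0.5762 0.1138 0.0828] topdepth [0.5768 0.1124 0.0823] scndepth [0.5719 0.114  0.079 ] plane [0.5768 0.1124 0.082 ]
318 0.05007576100507871
handle c [ 0.55818854 -0.17024625  0.04953646] dir [-0.94824245  0.31754726] 161.48534162349847 extent [-0.05644477  0.05671094]
mat [ 0.59092399 -0.18390322  0.004     ] [[0.5124, -0.099], [0.7025, -0.1564], [0.6689, -0.2696], [0.4799, -0.2106]]
driver tip [ 0.529 -0.01  -0.   ]
driver end [ 0.369 -0.001  0.023]
bushing [ 0.6   -0.005  0.002]
vial [ 0.729 -0.017  0.041]
s1 [0.543 0.382 0.087]
s2 [ 0.564 -0.382  0.079]
```

Request:
{"method": "drive_tool", "body": {"series": [[[-0.602,-0.477,0.03],-5,0.06],[[-0.602,-0.477,0.03],-5,0.06],[[-0.602,-0.477,0.03],-5,0.06],[[-0.602,-0.477,0.03],-5,0.06],[[-0.602,-0.477,0.03],-5,0.06],[[-0.602,-0.477,0.03],-5,0.06],[[-0.602,-0.477,0.03],-5,0.06],[[-0.602,-0.477,0.03],-5,0.06],[[-0.602,-0.477,0.03],-5,0.06],[[-0.602,-0.477,0.03],-5,0.06],[[-0.602,-0.477,0.03],-5,0.06],[[-0.602,-0.477,0.03],-5,0.06],[[-0.602,-0.477,0.03],-5,0.06],[[-0.602,-0.477,0.03],-5,0.06],[[-0.602,-0.477,0.03],-5,0.06],[[-0.602,-0.477,0.03],-5,0.06],[[-0.602,-0.477,0.03],-5,0.06],[[-0.602,-0.477,0.03],-5,0.06],[[-0.602,-0.477,0.03],-5,0.06],[[-0.602,-0.477,0.03],-5,0.06]]}}

```text
time_s: 2.1
position: [0.5794, -0.1769, 0.2017]
tool_rot: [[-0.946, 0.324, 0.0], [0.324, 0.946, -0.0], [-0.0, -0.0, -1.0]]
ft_force: [0.4, -1.1, -0.5]
grip_width: 0.0598
gripper_force: 0.0
```

```bash
python3 - <<'E'
from h import *
w=grab('wrist');save(w,'wrist1')
o=env.observe();print(o['position'],o['tool_rot'].round(4) if hasattr(o['tool_rot'],'round') else o['tool_rot'],o['q'],o['ft_force'])
print(-cv2.Rodrigues(w['rvec'])[0].T@np.array(w['tvec']).ravel(),w['camera_matrix'][0,0])
E
```

```text
[ 0.579457   -0.17708124  0.20176443] [[-9.460e-01  3.243e-01  3.000e-04]
 [ 3.243e-01  9.460e-01 -1.000e-04]
 [-3.000e-04 -0.000e+00 -1.000e+00]] [-2.81757466e+01  2.86471167e+01  6.78765369e+01  2.00224667e-03
  8.34568503e+01 -9.92531458e+01] [0.08746995 0.55192615 0.148955  ]
[ 0.51468154 -0.15591582  0.34426338] 400.5514749173574
```

View pics/wrist1.png

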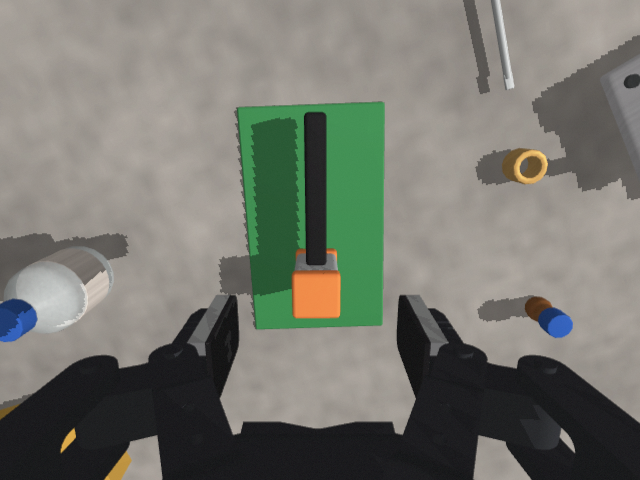

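The wrist view shows the handle vertical, with its axis from (315.3,114) to (316.3,262). The head's top face is centred at about (316.3,295.5).

```bash
python3 - <<'E'
from h import *
w=np.load('pics/wrist.npz')
A=back(w,315.3,116,.050);B=back(w,316.3,255,.050);H=back(w,316.4,295.5,.072)
print(A,B,H,back(w,316,200),back(w,316,295)); dv=(B-A)[:2];print(np.degrees(np.arctan2(dv[1],dv[0])))
u=dv/np.linalg.norm(dv);print('grip from head',H[:2]-.05*u,'from far end',A[:2]+.081*u)
o=env.observe();R=np.array(o['tool_rot']);
for g in(H[:2]-.05*u,):print(R.T@(np.r_[g,.019]-o['position']))
print('tool x angle',np.degrees(np.arctan2(R[1,0],R[0,0])))
E
```

```text
[ 0.50690729 -0.15436129  0.05      ] [ 0.60391693 -0.18707555  0.05      ] [ 0.62679384 -0.19485885  0.072     ] [ 0.56336747 -0.1733267   0.04986687] [ 0.62638094 -0.19502751  0.07185848]
-18.635493916261186
grip from head [ 0.57941531 -0.17888153] from far end [ 0.58366051 -0.18024454]
[-0.00048199 -0.00171278  0.18276464]
tool x angle 161.07717156271707
```

Request:
{"method": "drive_tool", "body": {"series": [[[-0.001,-0.0017,0.04],-0.3,0.06],[[-0.001,-0.0017,0.08],-0.3,0.06],[[-0.001,-0.0017,0.12],-0.3,0.06],[[-0.001,-0.0017,0.15],-0.3,0.06],[[-0.001,-0.0017,0.17],-0.3,0.06],[[-0.001,-0.0017,0.18],-0.3,0.06],[[-0.001,-0.0017,0.183],-0.3,0.06],[[-0.001,-0.0017,0.183],-0.3,0.06],[[-0.001,-0.0017,0.183],-0.3,0.02],[[-0.001,-0.0017,0.183],-0.3,0.0],[[-0.001,-0.0017,0.183],-0.3,0.0],[[-0.001,-0.0017,0.183],-0.3,0.0],[[-0.001,-0.0017,0.183],-0.3,0.0],[[-0.001,-0.0017,0.183],-0.3,0.0],[[-0.001,-0.0017,0.183],-0.3,0.0],[[-0.001,-0.0017,0.183],-0.3,0.0]], "newtons": 110}}

```text
time_s: 3.75
position: [0.5804, -0.1802, 0.0192]
tool_rot: [[-0.947, 0.321, 0.001], [0.321, 0.947, -0.001], [-0.001, -0.0, -1.0]]
ft_force: [-1.5, 1.0, 5.5]
grip_width: 0.0141
gripper_force: 107.0
```

Request:
{"method": "drive_tool", "body": {"series": [[[0,0,-0.02],0,0],[[0,0,-0.06],0,0],[[0,0,-0.1],0,0],[[0,0,-0.14],0,0],[[0.02,0.03,-0.17],-4,0],[[0.04,0.06,-0.18],-9,0],[[0.06,0.1,-0.18],-14,0],[[0.08,0.14,-0.18],-19,0],[[0.1,0.18,-0.18],-24,0],[[0.12,0.215,-0.18],-29,0],[[0.135,0.24,-0.18],-31,0],[[0.14,0.25,-0.18],-31,0],[[0.14,0.25,-0.18],-31,0],[[0.14,0.25,-0.15],-31,0],[[0.14,0.25,-0.12],-31,0],[[0.14,0.25,-0.11],-31,0],[[0.14,0.25,-0.105],-31,0],[[0.14,0.25,-0.105],-31,0]]}}

```text
time_s: 5.55
position: [0.5281, 0.101, 0.1236]
tool_rot: [[-0.977, -0.212, 0.0], [-0.212, 0.977, -0.0], [-0.0, -0.0, -1.0]]
ft_force: [-0.8, 0.5, -2.2]
grip_width: 0.0145
gripper_force: 107.4
```

```bash
python3 - <<'E'
from h import *
b=grab('scene');a=grab('top')
def crop(d,x,y,w,h,k): return cv2.resize(d['img'][y:y+h,x:x+w,::-1],None,fx=k,fy=k,interpolation=cv2.INTER_CUBIC)
cv2.imwrite('pics/c2.png',np.hstack([crop(b,330,190,160,160,2.5),crop(a,200,180,160,160,2.5)]))
o=env.observe();print(o['position'],o['ft_force'],o['grip_width'],o['gripper_force'],o['wrist_torque'])
E
```

```text
[0.52829695 0.10129148 0.12442563] [ 0.1193776  -0.5331805  -2.79134742] 0.014238780354536322 107.44747281074524 [ 0.0149403   0.07411189 -0.00643652]
```

View pics/c2.png

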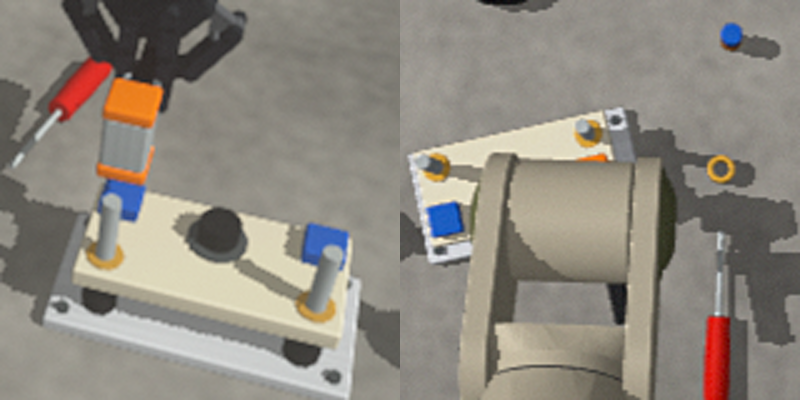

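The mallet hangs level in the grip, with its face over the right pad (scene crop (125,175) over the pad at (125,200)). Now I'll lower it gently.

Request:
{"method": "drive_tool", "body": {"series": [[[0,0,0.012],0,0],[[0,0,0.02],0,0],[[0,0,0.023],0,0],[[0,0,0.0235],0,0],[[0,0,0.024],0,0],[[0,0,0.0243],0,0],[[0,0,0.0243],0,0]]}}

```text
time_s: 6.35
position: [0.5277, 0.1016, 0.0993]
tool_rot: [[-0.977, -0.213, 0.0], [-0.213, 0.977, -0.0], [-0.0, -0.0, -1.0]]
ft_force: [-0.5, -0.5, -2.8]
grip_width: 0.0143
gripper_force: 107.4
```

Request:
{"method": "drive_tool", "body": {"series": [[[0,0,0.0003],0,0],[[0,0,0.0006],0,0],[[0,0,0.0009],0,0],[[0,0,0.0009],0,0]]}}

```text
time_s: 6.75
position: [0.5275, 0.1016, 0.0981]
tool_rot: [[-0.977, -0.213, -0.0], [-0.213, 0.977, -0.0], [0.0, -0.0, -1.0]]
ft_force: [-0.1, 0.1, -1.5]
grip_width: 0.0146
gripper_force: 107.4
```

Request:
{"method": "drive_tool", "body": {"series": [[[0,0,0.0003],0,0],[[0,0,0.0006],0,0],[[0,0,0.0006],0,0]]}}

```text
time_s: 7.05
position: [0.5275, 0.1016, 0.0975]
tool_rot: [[-0.977, -0.213, -0.0], [-0.213, 0.977, 0.0], [0.0, 0.0, -1.0]]
ft_force: [-0.2, -0.1, -2.0]
grip_width: 0.0146
gripper_force: 107.4
```

Request:
{"method": "drive_tool", "body": {"series": [[[0,0,0.0003],0,0],[[0,0,0.0006],0,0],[[0,0,0.0006],0,0]]}}

```text
time_s: 7.35
position: [0.5275, 0.1016, 0.0969]
tool_rot: [[-0.977, -0.213, -0.0], [-0.213, 0.977, -0.0], [0.0, 0.0, -1.0]]
ft_force: [0.1, 0.1, -1.4]
grip_width: 0.0142
gripper_force: 107.4
```

Request:
{"method": "drive_tool", "body": {"series": [[[0,0,0.0003],0,0],[[0,0,0.0006],0,0],[[0,0,0.0006],0,0]]}}

```text
time_s: 7.65
position: [0.5276, 0.1016, 0.0965]
tool_rot: [[-0.977, -0.213, 0.0], [-0.213, 0.977, -0.0], [-0.0, -0.0, -1.0]]
ft_force: [-0.0, -0.2, -0.1]
grip_width: 0.0141
gripper_force: 107.6
```

Request:
{"method": "drive_tool", "body": {"series": [[[0,0,0.0003],0,0],[[0,0,0.0003],0,0]]}}

```text
time_s: 7.85
position: [0.5276, 0.1016, 0.0962]
tool_rot: [[-0.977, -0.213, 0.0], [-0.213, 0.977, -0.0], [-0.0, -0.0, -1.0]]
ft_force: [-2.1, 0.4, 1.6]
grip_width: 0.0142
gripper_force: 107.9
```

Request:
{"method": "drive_tool", "body": {"series": [[[0,0,0.0003],0,0],[[0,0,0.0003],0,0]]}}

```text
time_s: 8.05
position: [0.5275, 0.1016, 0.096]
tool_rot: [[-0.977, -0.213, 0.0], [-0.213, 0.977, -0.0], [-0.0, -0.0, -1.0]]
ft_force: [-3.5, -0.6, 4.4]
grip_width: 0.0141
gripper_force: 108.2
```

Request:
{"method": "drive_tool", "body": {"series": [[[0,0,0.0003],0,0],[[0,0,0.0003],0,0]]}}

```text
time_s: 8.25
position: [0.5275, 0.1016, 0.0958]
tool_rot: [[-0.977, -0.213, 0.0], [-0.213, 0.977, -0.0], [-0.0, -0.0, -1.0]]
ft_force: [-5.7, -1.4, 7.0]
grip_width: 0.0146
gripper_force: 108.6
```

Request:
{"method": "drive_tool", "body": {"series": [[[0,0,0.0002],0,0],[[0,0,0.0002],0,0]]}}

```text
time_s: 8.45
position: [0.5275, 0.1016, 0.0957]
tool_rot: [[-0.977, -0.213, 0.0], [-0.213, 0.977, -0.0], [-0.0, -0.0, -1.0]]
ft_force: [-5.0, -1.6, 6.7]
grip_width: 0.0146
gripper_force: 108.8
```

Request:
{"method": "drive_tool", "body": {"series": [[[0.0003,0,0.0003],0,0],[[0.0003,0,0.0003],0,0]]}}

```text
time_s: 8.65
position: [0.5274, 0.1015, 0.0956]
tool_rot: [[-0.977, -0.213, 0.001], [-0.213, 0.977, -0.0], [-0.001, -0.0, -1.0]]
ft_force: [-5.1, -1.1, 8.5]
grip_width: 0.0143
gripper_force: 108.9
```

Request:
{"method": "drive_tool", "body": {"series": [[[0.0002,0,0.0003],0,0],[[0.0002,0,0.0003],0,0]]}}

```text
time_s: 8.85
position: [0.5273, 0.1015, 0.0954]
tool_rot: [[-0.977, -0.213, 0.001], [-0.213, 0.977, -0.0], [-0.001, -0.0, -1.0]]
ft_force: [-5.1, -0.9, 9.3]
grip_width: 0.0144
gripper_force: 109.0
```

Request:
{"method": "drive_tool", "body": {"series": [[[-0.0005,0,-0.02],0,0],[[-0.0005,0,-0.05],0,0],[[-0.0005,0.03,-0.05],0,0],[[-0.0005,0.07,-0.05],0,0],[[-0.0005,0.11,-0.05],0,0],[[-0.0005,0.14,-0.05],0,0],[[-0.0005,0.149,-0.05],0,0],[[-0.0005,0.149,-0.035],0,0],[[-0.0005,0.149,-0.02],0,0],[[-0.0005,0.149,-0.01],0,0],[[-0.0005,0.149,-0.006],0,0],[[-0.0005,0.149,-0.005],0,0],[[-0.0005,0.149,-0.0045],0,0],[[-0.0005,0.149,-0.0045],0,0]]}}

```text
time_s: 10.25
position: [0.4961, 0.2472, 0.0996]
tool_rot: [[-0.977, -0.213, 0.001], [-0.213, 0.977, 0.0], [-0.001, 0.0, -1.0]]
ft_force: [-0.4, -0.1, -2.7]
grip_width: 0.0141
gripper_force: 107.6
```

Request:
{"method": "drive_tool", "body": {"series": [[[0,0,0.0003],0,0],[[0,0,0.0006],0,0],[[0,0,0.0009],0,0],[[0,0,0.0009],0,0]]}}

```text
time_s: 10.65
position: [0.4958, 0.2472, 0.0982]
tool_rot: [[-0.977, -0.213, 0.0], [-0.213, 0.977, 0.0], [-0.0, 0.0, -1.0]]
ft_force: [-1.2, 0.1, -1.1]
grip_width: 0.0146
gripper_force: 107.6
```

Request:
{"method": "drive_tool", "body": {"series": [[[0,0,0.0003],0,0],[[0,0,0.0006],0,0],[[0,0,0.0006],0,0]]}}

```text
time_s: 10.95
position: [0.4958, 0.2472, 0.0976]
tool_rot: [[-0.977, -0.213, -0.0], [-0.213, 0.977, -0.0], [0.0, 0.0, -1.0]]
ft_force: [0.3, -0.3, -1.7]
grip_width: 0.0144
gripper_force: 107.6
```

Request:
{"method": "drive_tool", "body": {"series": [[[0,0,0.0003],0,0],[[0,0,0.0006],0,0],[[0,0,0.0006],0,0]]}}

```text
time_s: 11.25
position: [0.4958, 0.2472, 0.097]
tool_rot: [[-0.977, -0.213, -0.0], [-0.213, 0.977, -0.0], [0.0, -0.0, -1.0]]
ft_force: [0.1, -1.0, -1.7]
grip_width: 0.0144
gripper_force: 107.6
```

Request:
{"method": "drive_tool", "body": {"series": [[[0,0,0.0003],0,0],[[0,0,0.0005],0,0],[[0,0,0.0005],0,0]]}}

```text
time_s: 11.55
position: [0.4958, 0.2472, 0.0967]
tool_rot: [[-0.977, -0.213, 0.0], [-0.213, 0.977, 0.0], [-0.0, -0.0, -1.0]]
ft_force: [-1.4, -0.9, -0.6]
grip_width: 0.0144
gripper_force: 107.7
```

Request:
{"method": "drive_tool", "body": {"series": [[[0.0001,0,0.0003],0,0],[[0.0001,0,0.0004],0,0],[[0.0001,0,0.0004],0,0]]}}

```text
time_s: 11.85
position: [0.4957, 0.2472, 0.0964]
tool_rot: [[-0.977, -0.213, 0.0], [-0.213, 0.977, 0.0], [-0.0, 0.0, -1.0]]
ft_force: [-2.3, -0.0, 1.9]
grip_width: 0.0144
gripper_force: 108.1
```

Request:
{"method": "drive_tool", "body": {"series": [[[0.0001,0,0.0003],0,0],[[0.0002,0,0.0006],0,0],[[0.0003,0,0.0008],0,0],[[0.0003,0,0.0008],0,0]]}}

```text
time_s: 12.25
position: [0.4955, 0.2472, 0.0959]
tool_rot: [[-0.977, -0.213, 0.001], [-0.213, 0.977, 0.0], [-0.001, 0.0, -1.0]]
ft_force: [-4.8, -0.4, 6.5]
grip_width: 0.014
gripper_force: 108.8
```

Request:
{"method": "drive_tool", "body": {"series": [[[0.0001,0,0.0003],0,0],[[0.0003,0,0.0006],0,0],[[0.0003,0,0.0006],0,0]]}}

```text
time_s: 12.55
position: [0.4954, 0.2472, 0.0955]
tool_rot: [[-0.977, -0.213, 0.001], [-0.213, 0.977, 0.0], [-0.001, 0.0, -1.0]]
ft_force: [-4.6, -1.1, 7.8]
grip_width: 0.0145
gripper_force: 108.9
```

Request:
{"method": "drive_tool", "body": {"series": [[[0.0001,0,0.0003],0,0],[[0.0002,0,0.0005],0,0],[[0.0002,0,0.0005],0,0]]}}

```text
time_s: 12.85
position: [0.4953, 0.2472, 0.0951]
tool_rot: [[-0.977, -0.213, 0.002], [-0.213, 0.977, 0.001], [-0.002, 0.0, -1.0]]
ft_force: [-3.7, -1.5, 7.5]
grip_width: 0.0146
gripper_force: 109.2
```

Request:
{"method": "drive_tool", "body": {"series": [[[0.0001,0,0.0003],0,0],[[0.0003,0,0.0006],0,0],[[0.0004,0,0.0009],0,0],[[0.0005,0,0.0012],0,0],[[0.0005,0,0.0012],0,0]]}}

```text
time_s: 13.35
position: [0.4951, 0.2473, 0.0942]
tool_rot: [[-0.977, -0.213, 0.003], [-0.213, 0.977, 0.001], [-0.003, 0.0, -1.0]]
ft_force: [-4.4, -0.1, 10.7]
grip_width: 0.0144
gripper_force: 109.5
```

Request:
{"method": "drive_tool", "body": {"series": [[[-0.0014,0,-0.02],0,0],[[-0.0014,0,-0.05],0,0],[[-0.0014,-0.03,-0.05],0,0],[[-0.0014,-0.07,-0.05],0,0],[[-0.0014,-0.11,-0.05],0,0],[[-0.0014,-0.14,-0.05],0,0],[[-0.0014,-0.149,-0.05],0,0],[[-0.0014,-0.149,-0.035],0,0],[[-0.0014,-0.149,-0.02],0,0],[[-0.0014,-0.149,-0.01],0,0],[[-0.0014,-0.149,-0.006],0,0],[[-0.0014,-0.149,-0.005],0,0],[[-0.0014,-0.149,-0.0042],0,0],[[-0.0014,-0.149,-0.0038],0,0],[[-0.0014,-0.149,-0.0034],0,0],[[-0.0014,-0.149,-0.0034],0,0]]}}

```text
time_s: 14.95
position: [0.5277, 0.1016, 0.0967]
tool_rot: [[-0.977, -0.213, 0.0], [-0.213, 0.977, -0.0], [-0.0, -0.0, -1.0]]
ft_force: [-0.1, 0.9, -1.8]
grip_width: 0.0142
gripper_force: 107.7
```

Request:
{"method": "drive_tool", "body": {"series": [[[0.0001,0,0.0003],0,0],[[0.0003,0,0.0006],0,0],[[0.0004,0,0.0009],0,0],[[0.0004,0,0.0012],0,0],[[0.0004,0,0.0012],0,0]]}}

```text
time_s: 15.45
position: [0.5272, 0.1015, 0.0958]
tool_rot: [[-0.977, -0.213, 0.001], [-0.213, 0.977, -0.0], [-0.001, -0.0, -1.0]]
ft_force: [-3.8, -0.4, 4.4]
grip_width: 0.0142
gripper_force: 108.9
```

Request:
{"method": "drive_tool", "body": {"series": [[[0.0001,0,0.0003],0,0],[[0.0003,0,0.0006],0,0],[[0.0004,0,0.0009],0,0],[[0.0004,0,0.0012],0,0],[[0.0004,0,0.0012],0,0]]}}

```text
time_s: 15.95
position: [0.5271, 0.1014, 0.0948]
tool_rot: [[-0.977, -0.213, 0.002], [-0.213, 0.977, -0.0], [-0.001, -0.001, -1.0]]
ft_force: [-3.9, -1.3, 7.2]
grip_width: 0.0145
gripper_force: 109.0
```

Request:
{"method": "drive_tool", "body": {"series": [[[0.0001,0,0.0003],0,0],[[0.0003,0,0.0006],0,0],[[0.0004,0,0.0009],0,0],[[0.0005,0,0.0012],0,0],[[0.0005,0,0.0012],0,0]]}}

```text
time_s: 16.45
position: [0.5269, 0.1012, 0.094]
tool_rot: [[-0.977, -0.213, 0.003], [-0.213, 0.977, -0.0], [-0.003, -0.001, -1.0]]
ft_force: [-2.8, -1.3, 8.9]
grip_width: 0.0146
gripper_force: 109.4
```

Request:
{"method": "drive_tool", "body": {"series": [[[0.0001,0,0.0003],0,0],[[0.0002,0,0.0006],0,0],[[0.0002,0,0.0006],0,0]]}}

```text
time_s: 16.75
position: [0.5269, 0.1011, 0.0935]
tool_rot: [[-0.977, -0.213, 0.003], [-0.213, 0.977, -0.0], [-0.003, -0.001, -1.0]]
ft_force: [-2.7, -1.3, 9.6]
grip_width: 0.0143
gripper_force: 109.5
```

Request:
{"method": "drive_tool", "body": {"series": [[[-0.0015,0,-0.02],0,0],[[-0.0015,0,-0.05],0,0],[[-0.0015,0.03,-0.05],0,0],[[-0.0015,0.07,-0.05],0,0],[[-0.0015,0.11,-0.05],0,0],[[-0.0015,0.14,-0.05],0,0],[[-0.0015,0.149,-0.05],0,0],[[-0.0015,0.149,-0.035],0,0],[[-0.0015,0.149,-0.02],0,0],[[-0.0015,0.149,-0.01],0,0],[[-0.0015,0.149,-0.005],0,0],[[-0.0015,0.149,-0.0035],0,0],[[-0.0015,0.149,-0.0031],0,0],[[-0.0015,0.149,-0.0027],0,0],[[-0.0014,0.149,-0.0023],0,0],[[-0.0012,0.149,-0.0019],0,0],[[-0.0011,0.149,-0.0015],0,0],[[-0.0011,0.149,-0.0015],0,0]]}}

```text
time_s: 18.55
position: [0.4958, 0.2471, 0.0946]
tool_rot: [[-0.977, -0.213, 0.002], [-0.213, 0.977, 0.0], [-0.002, -0.0, -1.0]]
ft_force: [-2.9, -2.3, 7.0]
grip_width: 0.0147
gripper_force: 108.8
```

Request:
{"method": "drive_tool", "body": {"series": [[[0.0001,0,0.0003],0,0],[[0.0003,0,0.0006],0,0],[[0.0004,0,0.0009],0,0],[[0.0005,0,0.0012],0,0],[[0.0005,0,0.0015],0,0],[[0.0005,0,0.0015],0,0]]}}

```text
time_s: 19.15
position: [0.4956, 0.2473, 0.0934]
tool_rot: [[-0.977, -0.213, 0.003], [-0.213, 0.977, 0.001], [-0.003, 0.0, -1.0]]
ft_force: [-3.4, -0.8, 8.6]
grip_width: 0.014
gripper_force: 109.3
```

Request:
{"method": "drive_tool", "body": {"series": [[[0.0001,0,0.0003],0,0],[[0.0003,0,0.0006],0,0],[[0.0003,0,0.0008],0,0],[[0.0003,0,0.0008],0,0]]}}

```text
time_s: 19.55
position: [0.4954, 0.2473, 0.0928]
tool_rot: [[-0.977, -0.213, 0.003], [-0.213, 0.977, 0.001], [-0.003, 0.0, -1.0]]
ft_force: [-3.6, -1.5, 9.9]
grip_width: 0.0145
gripper_force: 109.5
```

Request:
{"method": "drive_tool", "body": {"series": [[[0.0001,0,0.0003],0,0],[[0.0001,0,0.0005],0,0],[[0.0001,0,0.0005],0,0]]}}

```text
time_s: 19.85
position: [0.4954, 0.2473, 0.0924]
tool_rot: [[-0.977, -0.213, 0.004], [-0.213, 0.977, 0.001], [-0.004, 0.0, -1.0]]
ft_force: [-4.4, -0.9, 9.8]
grip_width: 0.0144
gripper_force: 109.6
```

Request:
{"method": "drive_tool", "body": {"series": [[[-0.0013,0,-0.02],0,0],[[-0.0013,0,-0.05],0,0],[[-0.0013,-0.03,-0.05],0,0],[[-0.0013,-0.07,-0.05],0,0],[[-0.0013,-0.11,-0.05],0,0],[[-0.0013,-0.14,-0.05],0,0],[[-0.0013,-0.149,-0.05],0,0],[[-0.0013,-0.149,-0.035],0,0],[[-0.0013,-0.149,-0.02],0,0],[[-0.0013,-0.149,-0.01],0,0],[[-0.0013,-0.149,-0.005],0,0],[[-0.0013,-0.149,-0.0045],0,0],[[-0.0013,-0.149,-0.004],0,0],[[-0.0013,-0.149,-0.0036],0,0],[[-0.0012,-0.149,-0.0032],0,0],[[-0.0011,-0.149,-0.0028],0,0],[[-0.001,-0.149,-0.0024],0,0],[[-0.001,-0.149,-0.0024],0,0]]}}

```text
time_s: 21.65
position: [0.5274, 0.1016, 0.094]
tool_rot: [[-0.977, -0.213, 0.001], [-0.213, 0.977, 0.0], [-0.001, -0.0, -1.0]]
ft_force: [-3.5, 0.6, 5.5]
grip_width: 0.0145
gripper_force: 109.0
```

Request:
{"method": "drive_tool", "body": {"series": [[[0.0001,0,0.0003],0,0],[[0.0003,0,0.0006],0,0],[[0.0004,0,0.0009],0,0],[[0.0005,0,0.0012],0,0],[[0.0005,0,0.0015],0,0],[[0.0005,0,0.0015],0,0]]}}

```text
time_s: 22.25
position: [0.5272, 0.1014, 0.0929]
tool_rot: [[-0.977, -0.213, 0.002], [-0.213, 0.977, -0.0], [-0.002, -0.001, -1.0]]
ft_force: [-3.9, -0.1, 7.8]
grip_width: 0.0145
gripper_force: 109.3
```

Request:
{"method": "drive_tool", "body": {"series": [[[0.0001,0,0.0003],0,0],[[0.0002,0,0.0006],0,0],[[0.0003,0,0.0009],0,0],[[0.0003,0,0.0012],0,0],[[0.0003,0,0.0012],0,0]]}}

```text
time_s: 22.75
position: [0.5272, 0.1012, 0.092]
tool_rot: [[-0.977, -0.213, 0.003], [-0.213, 0.977, -0.0], [-0.003, -0.001, -1.0]]
ft_force: [-4.2, -1.2, 9.2]
grip_width: 0.0143
gripper_force: 109.6
```

Request:
{"method": "drive_tool", "body": {"series": [[[0.0001,0,0.0003],0,0],[[0.0001,0,0.0006],0,0],[[0.0001,0,0.0006],0,0]]}}

```text
time_s: 23.05
position: [0.5271, 0.1011, 0.0915]
tool_rot: [[-0.977, -0.213, 0.003], [-0.213, 0.977, -0.0], [-0.003, -0.001, -1.0]]
ft_force: [-4.7, -2.5, 10.6]
grip_width: 0.0145
gripper_force: 109.7
```

Request:
{"method": "drive_tool", "body": {"series": [[[-0.0012,0,-0.02],0,0],[[-0.0012,0,-0.05],0,0],[[-0.0012,0.03,-0.05],0,0],[[-0.0012,0.07,-0.05],0,0],[[-0.0012,0.11,-0.05],0,0],[[-0.0012,0.14,-0.05],0,0],[[-0.0012,0.149,-0.05],0,0],[[-0.0012,0.149,-0.035],0,0],[[-0.0012,0.149,-0.02],0,0],[[-0.0012,0.149,-0.01],0,0],[[-0.0012,0.149,-0.005],0,0],[[-0.0012,0.149,-0.0042],0,0],[[-0.0012,0.149,-0.0038],0,0],[[-0.0012,0.149,-0.0034],0,0],[[-0.0011,0.149,-0.003],0,0],[[-0.001,0.149,-0.0026],0,0],[[-0.0009,0.149,-0.0022],0,0],[[-0.0008,0.149,-0.0018],0,0],[[-0.0008,0.149,-0.0018],0,0]]}}

```text
time_s: 24.95
position: [0.4957, 0.2472, 0.0927]
tool_rot: [[-0.977, -0.213, 0.002], [-0.213, 0.977, 0.0], [-0.002, -0.0, -1.0]]
ft_force: [-3.1, -1.0, 5.2]
grip_width: 0.0144
gripper_force: 109.0
```

Request:
{"method": "drive_tool", "body": {"series": [[[0.0001,0,0.0003],0,0],[[0.0002,0,0.0006],0,0],[[0.0003,0,0.0009],0,0],[[0.0004,0,0.0012],0,0],[[0.0004,0,0.0012],0,0]]}}

```text
time_s: 25.45
position: [0.4955, 0.2473, 0.0918]
tool_rot: [[-0.977, -0.213, 0.002], [-0.213, 0.977, 0.001], [-0.002, 0.0, -1.0]]
ft_force: [-3.6, -1.2, 7.9]
grip_width: 0.0144
gripper_force: 109.2
```

Request:
{"method": "drive_tool", "body": {"series": [[[0.0001,0,0.0003],0,0],[[0.0002,0,0.0006],0,0],[[0.0002,0,0.0006],0,0]]}}

```text
time_s: 25.75
position: [0.4954, 0.2473, 0.0913]
tool_rot: [[-0.977, -0.213, 0.003], [-0.213, 0.977, 0.001], [-0.003, 0.0, -1.0]]
ft_force: [-3.4, -1.0, 9.2]
grip_width: 0.0144
gripper_force: 109.5
```

Request:
{"method": "drive_tool", "body": {"series": [[[0.0001,0,0.0003],0,0],[[0.0001,0,0.0006],0,0],[[0.0001,0,0.0006],0,0]]}}

```text
time_s: 26.05
position: [0.4953, 0.2473, 0.0908]
tool_rot: [[-0.977, -0.213, 0.003], [-0.213, 0.977, 0.001], [-0.003, 0.0, -1.0]]
ft_force: [-4.4, -0.5, 9.4]
grip_width: 0.0145
gripper_force: 109.6
```

Request:
{"method": "drive_tool", "body": {"series": [[[0.0001,0,0.0003],0,0],[[0.0001,0,0.0004],0,0],[[0.0001,0,0.0004],0,0]]}}

```text
time_s: 26.35
position: [0.4953, 0.2474, 0.0905]
tool_rot: [[-0.977, -0.213, 0.003], [-0.213, 0.977, 0.001], [-0.003, 0.0, -1.0]]
ft_force: [-3.8, -0.0, 10.2]
grip_width: 0.0144
gripper_force: 109.7
```

Request:
{"method": "drive_tool", "body": {"series": [[[-0.0012,0,-0.02],0,0],[[-0.0012,0,-0.05],0,0],[[-0.0012,-0.03,-0.05],0,0],[[-0.0012,-0.07,-0.05],0,0],[[-0.0012,-0.11,-0.05],0,0],[[-0.0012,-0.14,-0.05],0,0],[[-0.0012,-0.149,-0.05],0,0],[[-0.0012,-0.149,-0.035],0,0],[[-0.0012,-0.149,-0.02],0,0],[[-0.0012,-0.149,-0.01],0,0],[[-0.0012,-0.149,-0.005],0,0],[[-0.0012,-0.149,-0.0042],0,0],[[-0.0012,-0.149,-0.0038],0,0],[[-0.0012,-0.149,-0.0034],0,0],[[-0.0011,-0.149,-0.003],0,0],[[-0.001,-0.149,-0.0026],0,0],[[-0.0009,-0.149,-0.0022],0,0],[[-0.0008,-0.149,-0.0018],0,0],[[-0.0008,-0.149,-0.0018],0,0]]}}

```text
time_s: 28.25
position: [0.5274, 0.1015, 0.0917]
tool_rot: [[-0.977, -0.213, 0.001], [-0.213, 0.977, -0.0], [-0.001, -0.0, -1.0]]
ft_force: [-3.1, 0.1, 7.0]
grip_width: 0.0143
gripper_force: 109.1
```

Request:
{"method": "drive_tool", "body": {"series": [[[0.0001,0,0.0003],0,0],[[0.0002,0,0.0006],0,0],[[0.0003,0,0.0009],0,0],[[0.0003,0,0.0009],0,0]]}}

```text
time_s: 28.65
position: [0.5273, 0.1014, 0.091]
tool_rot: [[-0.977, -0.213, 0.002], [-0.213, 0.977, -0.0], [-0.002, -0.001, -1.0]]
ft_force: [-2.9, -0.4, 6.9]
grip_width: 0.0141
gripper_force: 109.3
```

Request:
{"method": "drive_tool", "body": {"series": [[[0.0001,0,0.0003],0,0],[[0.0002,0,0.0006],0,0],[[0.0002,0,0.0006],0,0]]}}

```text
time_s: 28.95
position: [0.5272, 0.1014, 0.0905]
tool_rot: [[-0.977, -0.213, 0.002], [-0.213, 0.977, -0.0], [-0.002, -0.001, -1.0]]
ft_force: [-2.9, -0.8, 8.7]
grip_width: 0.0146
gripper_force: 109.5
```

Request:
{"method": "drive_tool", "body": {"series": [[[0.0001,0,0.0003],0,0],[[0.0002,0,0.0006],0,0],[[0.0002,0,0.0006],0,0]]}}

```text
time_s: 29.25
position: [0.5272, 0.1012, 0.09]
tool_rot: [[-0.977, -0.213, 0.003], [-0.213, 0.977, -0.0], [-0.003, -0.001, -1.0]]
ft_force: [-4.1, 0.0, 9.9]
grip_width: 0.0148
gripper_force: 109.6
```

Request:
{"method": "drive_tool", "body": {"series": [[[0.0001,0,0.0003],0,0],[[0.0001,0,0.0004],0,0],[[0.0001,0,0.0004],0,0]]}}

```text
time_s: 29.55
position: [0.5271, 0.1012, 0.0898]
tool_rot: [[-0.977, -0.213, 0.003], [-0.213, 0.977, -0.0], [-0.003, -0.001, -1.0]]
ft_force: [-4.3, -0.5, 11.5]
grip_width: 0.0145
gripper_force: 109.9
```

Request:
{"method": "drive_tool", "body": {"series": [[[-0.001,0,-0.02],0,0],[[-0.001,0,-0.05],0,0],[[-0.001,0.03,-0.05],0,0],[[-0.001,0.07,-0.05],0,0],[[-0.001,0.11,-0.05],0,0],[[-0.001,0.14,-0.05],0,0],[[-0.001,0.149,-0.05],0,0],[[-0.001,0.149,-0.035],0,0],[[-0.001,0.149,-0.02],0,0],[[-0.001,0.149,-0.01],0,0],[[-0.001,0.149,-0.005],0,0],[[-0.001,0.149,-0.0042],0,0],[[-0.001,0.149,-0.0038],0,0],[[-0.001,0.149,-0.0034],0,0],[[-0.001,0.149,-0.003],0,0],[[-0.001,0.149,-0.0026],0,0],[[-0.0009,0.149,-0.0022],0,0],[[-0.0008,0.149,-0.0018],0,0],[[-0.0008,0.149,-0.0018],0,0]]}}

```text
time_s: 31.45
position: [0.4955, 0.2471, 0.091]
tool_rot: [[-0.977, -0.213, 0.001], [-0.213, 0.977, 0.0], [-0.001, -0.0, -1.0]]
ft_force: [-4.6, -1.9, 6.6]
grip_width: 0.0142
gripper_force: 109.1
```

Request:
{"method": "drive_tool", "body": {"series": [[[0.0001,0,0.0003],0,0],[[0.0002,0,0.0006],0,0],[[0.0003,0,0.0009],0,0],[[0.0003,0,0.0009],0,0]]}}

```text
time_s: 31.85
position: [0.4954, 0.2472, 0.0903]
tool_rot: [[-0.977, -0.213, 0.002], [-0.213, 0.977, 0.0], [-0.002, 0.0, -1.0]]
ft_force: [-4.2, -1.3, 7.2]
grip_width: 0.0142
gripper_force: 109.3
```

Request:
{"method": "drive_tool", "body": {"series": [[[0.0001,0,0.0003],0,0],[[0.0002,0,0.0006],0,0],[[0.0002,0,0.0006],0,0]]}}

```text
time_s: 32.15
position: [0.4952, 0.2472, 0.09]
tool_rot: [[-0.977, -0.213, 0.002], [-0.213, 0.977, 0.001], [-0.002, 0.0, -1.0]]
ft_force: [-5.4, -1.1, 11.5]
grip_width: 0.0147
gripper_force: 109.7
```

Request:
{"method": "drive_tool", "body": {"series": [[[-0.001,0,-0.02],0,0],[[-0.001,0,-0.05],0,0],[[-0.001,-0.03,-0.05],0,0],[[-0.001,-0.07,-0.05],0,0],[[-0.001,-0.11,-0.05],0,0],[[-0.001,-0.14,-0.05],0,0],[[-0.001,-0.149,-0.05],0,0],[[-0.001,-0.149,-0.035],0,0],[[-0.001,-0.149,-0.02],0,0],[[-0.001,-0.149,-0.01],0,0],[[-0.001,-0.149,-0.005],0,0],[[-0.001,-0.149,-0.0035],0,0],[[-0.001,-0.149,-0.003],0,0],[[-0.001,-0.149,-0.0026],0,0],[[-0.001,-0.149,-0.0022],0,0],[[-0.001,-0.149,-0.0018],0,0],[[-0.0009,-0.149,-0.0014],0,0],[[-0.0008,-0.149,-0.001],0,0],[[-0.0008,-0.149,-0.001],0,0]]}}

```text
time_s: 34.05
position: [0.5275, 0.1016, 0.0905]
tool_rot: [[-0.977, -0.213, 0.001], [-0.213, 0.977, -0.0], [-0.001, -0.0, -1.0]]
ft_force: [-4.2, 0.4, 7.1]
grip_width: 0.0145
gripper_force: 109.1
```

Request:
{"method": "drive_tool", "body": {"series": [[[0.0001,0,0.0003],0,0],[[0.0002,0,0.0004],0,0],[[0.0002,0,0.0004],0,0]]}}

```text
time_s: 34.35
position: [0.5274, 0.1016, 0.0903]
tool_rot: [[-0.977, -0.213, 0.001], [-0.213, 0.977, -0.0], [-0.001, -0.0, -1.0]]
ft_force: [-5.0, -1.1, 8.4]
grip_width: 0.014
gripper_force: 109.3
```

Request:
{"method": "drive_tool", "body": {"series": [[[0.0001,0,0.0002],0,0],[[0.0002,0,0.0004],0,0],[[0.0002,0,0.0004],0,0]]}}

```text
time_s: 34.65
position: [0.5273, 0.1015, 0.0901]
tool_rot: [[-0.977, -0.213, 0.002], [-0.213, 0.977, -0.0], [-0.002, -0.0, -1.0]]
ft_force: [-6.6, -0.8, 10.6]
grip_width: 0.0144
gripper_force: 109.5
```

Request:
{"method": "drive_tool", "body": {"series": [[[0.0001,0,0.0002],0,0],[[0.0001,0,0.0003],0,0],[[0.0001,0,0.0003],0,0]]}}

```text
time_s: 34.95
position: [0.5272, 0.1015, 0.09]
tool_rot: [[-0.977, -0.213, 0.002], [-0.213, 0.977, -0.0], [-0.002, -0.001, -1.0]]
ft_force: [-6.1, -1.0, 11.2]
grip_width: 0.0141
gripper_force: 109.7
```

Request:
{"method": "drive_tool", "body": {"series": [[[-0.001,0,-0.03],0,0],[[-0.001,0,-0.07],0,0],[[0,0,-0.11],0,0],[[0.001,-0.04,-0.11],4,0],[[0.002,-0.08,-0.11],9,0],[[0.004,-0.12,-0.11],14,0],[[0.005,-0.16,-0.11],19,0],[[0.006,-0.2,-0.11],24,0],[[0.007,-0.24,-0.11],28,0],[[0.008,-0.27,-0.11],31,0],[[0.008,-0.2865,-0.11],31,0],[[0.008,-0.2865,-0.11],31,0],[[0.008,-0.2865,-0.11],31,0]]}}

```text
time_s: 36.25
position: [0.5801, -0.1792, 0.1983]
tool_rot: [[-0.948, 0.319, -0.0], [0.319, 0.948, 0.001], [0.001, 0.001, -1.0]]
ft_force: [-0.2, 0.7, -2.4]
grip_width: 0.0142
gripper_force: 108.0
```

```bash
python3 - <<'E'
from h import *
b0=dict(np.load('pics/scene.npz'))
a0=np.load('pics/top.npz')
b=grab('scene');a=grab('top');o=env.observe();print(o['position'],o['q'])
def crop(d,x,y,w,h,k): return cv2.resize(d['img'][y:y+h,x:x+w,::-1],None,fx=k,fy=k,interpolation=cv2.INTER_CUBIC)
cv2.imwrite('pics/c3.png',np.hstack([crop(b,345,250,130,100,4)[:400,:520],crop(b,185,150,130,130,2.15)]if False else [crop(b,345,250,130,100,4)]))
cv2.imwrite('pics/c3.png',np.vstack([np.hstack([crop(b,345,250,135,100,3),crop(b,200,120,130,100,3)])]))
for n,p in(('L',(217.8,267.3)),('R',(279.2,253.7))):
  u,v=map(int,np.round(p));
  X=[back(a,i,j)[2] for i in range(u-3,u+4) for j in range(v-3,v+4)]
  print(n,'top z median/mean',np.median(X),np.mean(X))
# base & plate heights by depth
for n,(u,v) in(('base',(350//1-0-0,0)),):pass
E
```

```text
[ 0.58014988 -0.17866376  0.19864567] [-2.82851751e+01  2.89060098e+01  6.79498360e+01  1.76436456e-02
  8.31608403e+01 -9.97131841e+01]
L top z median/mean 0.07594355530851238 0.07613700950134483
R top z median/mean 0.076628920027912 0.07663483383643774
```

View pics/c3.png

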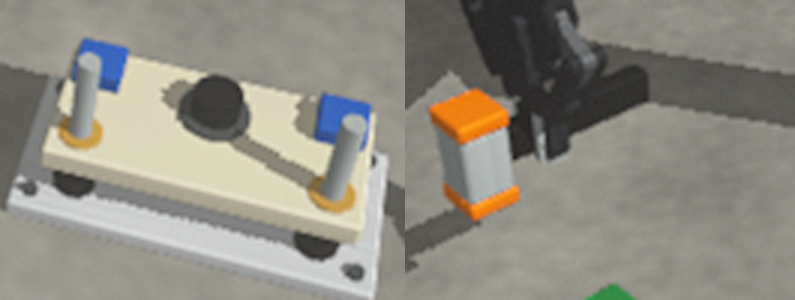

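The carriage now sits low and looks level; depth gives about 76.0 and 76.6 mm for the pads. I'll refine this with averaged depth against the base (14 mm) and the bench (0).

```bash
python3 - <<'E'
from h import *
D=[]
for i in range(6):
    a=dict(viewer.get_image('top'));D.append(a['depth'])
D=np.array(D);a['depth']=D.mean(0)
print('noise',D[:,267,218].std())
F=np.array([.5768+.5447,.1124+.258])/2;th=np.radians(12.4)
c,s=np.cos(th),np.sin(th)
v,u=np.mgrid[215:295,195:305];K=a['camera_matrix'];R=cv2.Rodrigues(a['rvec'])[0];t=np.array(a['tvec']).ravel()
z=a['depth'][215:295,195:305];X=np.stack([(u-K[0,2])/K[0,0]*z,(v-K[1,2])/K[1,1]*z,z],-1).reshape(-1,3)
W=(X-t)@R
q=(W[:,:2]-F)@np.array([[c,-s],[s,c]]);x,y,z=q[:,0]-.022,q[:,1],W[:,2]   # frame coords
def st(n,m):print(n,m.sum(),(np.median(z[m])*1e3).round(2),(z[m].mean()*1e3).round(2))
for n,sg in(('L',1),('R',-1)):
    yy=y*sg
    st(n+' pad',(abs(x+.022)<.010)&(abs(yy-.075)<.010))
    st(n+' plate',(x>-.03)&(x<.012)&(yy>.035)&(yy<.055))
m=(z>.008)&(z<.022);print('base',m.sum(),np.median(z[m]),'x',x[m].min(),x[m].max())
m=abs(z)<.005;print('bench',m.sum(),np.median(z[m]))
E
```

```text
noise 0.0016752839
L pad 67 76.21 77.99
L plate 141 62.36 65.0
R pad 70 76.53 81.56
R plate 141 62.32 66.27
base 932 0.014117706789411662 x -0.05694924833786793 0.05809299113052233
bench 4647 0.00027081897203770573
```

Plate ends are at 62.36 and 62.32 mm and the pads at 76.2 and 76.5 mm, with the base reading 14.1 mm. The carriage is level on both bumpers, so I'll set the mallet back down.

Request:
{"method": "drive_tool", "body": {"series": [[[0,-0.001,0.04],0,0],[[0,-0.001,0.08],0,0],[[0,-0.001,0.12],0,0],[[0,-0.001,0.15],0,0],[[0,-0.001,0.168],0,0],[[0,-0.001,0.174],0,0],[[0,-0.001,0.176],0,0],[[0,-0.001,0.177],0,0],[[0,-0.001,0.178],0,0],[[0,-0.001,0.178],0,0]]}}

```text
time_s: 37.65
position: [0.5802, -0.1812, 0.0213]
tool_rot: [[-0.947, 0.32, 0.001], [0.32, 0.947, -0.001], [-0.001, -0.0, -1.0]]
ft_force: [-0.4, 0.2, -2.7]
grip_width: 0.0148
gripper_force: 108.0
```

Request:
{"method": "drive_tool", "body": {"series": [[[0,0,0.0005],0,0],[[0,0,0.001],0,0],[[0,0,0.0015],0,0],[[0,0,0.0015],0,0]]}}

```text
time_s: 38.05
position: [0.58, -0.1811, 0.0194]
tool_rot: [[-0.947, 0.321, 0.0], [0.321, 0.947, -0.0], [-0.0, -0.0, -1.0]]
ft_force: [-1.3, 1.3, 2.0]
grip_width: 0.0146
gripper_force: 108.5
```

Touchdown at about 4 N. I'll open and retreat straight up.

Request:
{"method": "drive_tool", "body": {"series": [[[0,0,0],0,0.02],[[0,0,0],0,0.03],[[0,0,0],0,0.05],[[0,0,0],0,0.06],[[0,0,0],0,0.06],[[0,0,0],0,0.06],[[0,0,-0.01],0,0.06],[[0,0,-0.04],0,0.06],[[0,0,-0.08],0,0.06],[[0,0,-0.12],0,0.06],[[0,0,-0.16],0,0.06],[[0,0,-0.2],0,0.06],[[0,0,-0.2],0,0.06],[[0,0,-0.2],0,0.06]]}}

```text
time_s: 39.45
position: [0.5799, -0.181, 0.2202]
tool_rot: [[-0.947, 0.32, 0.002], [0.32, 0.947, -0.001], [-0.002, -0.0, -1.0]]
ft_force: [0.1, 0.1, -0.7]
grip_width: 0.0599
gripper_force: 0.0
```

```bash
python3 - <<'E'
from h import *
w=grab('wrist');b=grab('scene')
cv2.imwrite('pics/c4.png',np.hstack([cv2.resize(w['img'][:,:,::-1],(400,300)),cv2.resize(b['img'][150:300,150:350,::-1],(400,300),interpolation=2)]))
H=back(w,316,295);o=env.observe();print(o['time_s'],o['position'],o['ft_force'],o['gripper_force'])
E
```

```text
39.55 [ 0.57939507 -0.18082501  0.21808491] [-0.14082783 -0.06892791 -0.41497354] 0.0
```

View pics/c4.png

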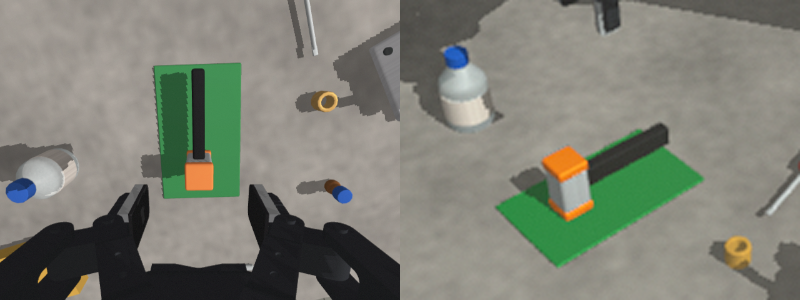

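The mallet stands upright on the mat (head at (198,176) in the wrist half), the gripper is clear and the bystanders are untouched.

```bash
python3 -c "
from rig import env
print(env.close_job())"
```

```text
the job is handed in; nothing more can be done
None
```

The carriage rests level on both bumpers (pads measured at about 76.2 mm left and 76.5 mm right), the mallet stands upright and released on the green mat, and the job was handed in at about 40 s; the hand-in returned no verdict.

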